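Free the ball mill and hold its belt tensioner back

ROBOT

A 6-joint arm with a two-finger parallel gripper is mounted at the origin on the work surface. World frame = base frame: x ahead of the robot, y to its left, z up, the work surface at z = 0. Lengths are in mm, angles in rad, forces in N, time in s.
With the tool pointing down it reaches from about 300 to 775 mm from the base axis. Payload 14.6 kg.
Tool frame: the origin (TCP) lies midway between the tips of the shut fingers; the grasp point (between the pads) lies 19 mm behind it; z points along the fingers, y is the line along which they close (so a half turn about z gives the same grasp; the last joint's range is limited). The gripper opens to 94 mm and grips with 3 to 60 N. Pads are 16 mm wide; open, the fingers measure 119 mm over their backs; the gripper's body (75 mm by 177 mm) begins 78 mm behind the grasp point.
Start: joints at [1.13, 0.3, 1.521, -0, 1.321, -0.067], TCP at [200.832, 512.011, 205.446] pointing down, gripper open.
Joint ranges: [-3.03, 3.03], [-0.79, 2.21], [0.23, 2.52], [-1.04, 4.18], [0, 3.07], [-2.55, 2.55]. Speed limits (rad/s): [2.22, 2.22, 2.57, 3.14, 3.14, 3.14].

INTERFACE

Orientations are given as [roll, pitch, yaw] about the fixed x, y, z axes, in that order (R = Rz(yaw) Ry(pitch) Rx(roll)).
In Python, from cell import manip gives the robot as it stands.
- The arm moves only by the shell command python3 -m creep 'ROWS' [OPENING] [FORCE]. ROWS is text: rows parted by semicolons, each of 6 numbers parted by spaces: the shift along the tool's x, y, z normalised to -1 to 1, where 1 is 4 cm, then the turn, a rotation vector about the tool's x, y, z normalised to -1 to 1, where 1 is pi rad. In form: dx dy dz ax ay az; .... A call has 1 to 20 rows; each row shifts and turns the commanded pose from where the row before left it, along the tool's axes as they then stand; what a row does not reach is not made up. A row lasts 1/8 s, in which the tool goes at most 62.5 mm and 10.7 degrees, less where a joint would pass 70% of its speed; a pose out of reach is approached as far as the arm can. A call with a number of a shift or a turn outside -1 to 1 is refused whole. A call with a gripper value outside its range is refused whole. OPENING is the closure, from 0 (fully open) to 1 (shut), set as the call begins (- or left out, the last holds). The fingers move at their own pace and stop on an object; FORCE is the grip in N (left out, the last holds). Time passes only in rows, so rows that do not move let the fingers close. It gives the time, the measured TCP pose, the force, the opening and the grip force at its end, in the units of the state.
- manip.read_state(): the state, without advancing time (a new reading comes with each control period).
- manip.camera(name): name is "scene" or "top"; returns a dict with "color" (480x640x3 uint8, red, green, blue), "range_z" (480x640 float32, mm along the optical axis (not along the pixel's ray), 0 where there is no reading), "camera_matrix" (3x3 intrinsics, pixels), "k1" (the pictures are not rectified: a ray, as slopes to the right and down, at radius r is drawn at 1 + k1 r^2 times it, then the intrinsics apply), "T" (4x4, takes a point from camera to world coordinates). Camera axes: x right, y down, z forward; pixel columns grow to the right and rows downward; lengths in mm; the calibration is good to about 2 mm. A picture is of the moment at which its call begins.
- manip.sign_off(): hands the job in; it is judged then, once.
The state is a dict: "clock": time; "joints": joint angles; "qd": joint speeds; "effort": joint torques, N m; "eef_pos": TCP position; "eef_rot": TCP orientation; "wrist_force": force on the tool from outside, world axes, zero at the start; "moment": the same for the moment, N m; "finger_gap": finger opening in mm; "finger_force": force on a finger pad.
Only numpy, scipy, OpenCV 4.12 (cv2) and the standard library are available. Lean on these libraries where they do the work, as an engineer would, in place of code of your own. Each camera call takes 0.05 s, during which the arm holds its last target. There are 200 camera calls.

TASK

Get the bench ball mill ready for a new belt: take the stirring rod from its blue holder and, with its foot down among the balls in the steel pot, stir them round two full turns clockwise as seen from above, starting and finishing on the side of the pot away from the robot; keep every ball in the pot. Put the rod back upright in its holder and let go of it, then push the red plate of the sprung tensioner arm back, away from the robot, until it is well past its ratchet click, and keep holding it there, clear of the pawl: the program finishes while the gripper is still holding it back against its spring. Leave the other things on the bench where they are.

Things in the scene. Friction and masses are not known exactly. Their poses are not given: they have to be found in the camera images.
- mill: fixed bench ball mill, belt off: white deck 190 (x) x 376 (y) x 30 mm high. Origin: centre of the deck's underside, on the table; x points away from the robot, yaw within 0.25 rad. Pot axis at (0, 118) mm, tensioner pivot at (-20, 20), small motor pulley at (30, -140), radius 21 mm, its shaft ending 55 mm above the table
- pot_floor (a point): centre of the inner floor of the fixed open steel pot, 52 mm above the table; axes as the mill's. Inner radius 55, outer 60, inner depth 60 mm, rim 112 mm above the table. The balls start heaped about 12 mm on the -x side of it: the rod can go down free at +36 mm x. Stir with the foot about 6 mm above the floor on a circle of about 26 mm radius, passing all four sides (+x, -y, -x, +y, ..., +x)
- ball1_center (a point): centre of loose blue ceramic grinding ball, diameter 20 mm, 20 g, slippery, lying on the pot's floor in a loose ring with the others
- ball2_center (a point): centre of loose white ceramic grinding ball, diameter 20 mm, 20 g, slippery, lying on the pot's floor in a loose ring with the others
- ball3_center (a point): centre of loose blue ceramic grinding ball, diameter 20 mm, 20 g, slippery, lying on the pot's floor in a loose ring with the others
- ball4_center (a point): centre of loose white ceramic grinding ball, diameter 20 mm, 20 g, slippery, lying on the pot's floor in a loose ring with the others
- ball5_center (a point): centre of loose blue ceramic grinding ball, diameter 20 mm, 20 g, slippery, lying on the pot's floor in a loose ring with the others
- rod: stirring rod, 170 mm long, about 80 g, standing upright in the holder, turned as the holder. Origin: centre of its foot (lower end), 10 mm above the table in the holder; z along the rod. Steel shank 14 mm thick from 0 to 110 mm, then black square handle 18 x 18 mm (sides along x and y) to 170 mm. Grasp the handle from above, about 135 mm from the foot
- holder_hole0 (a point): centre of the mouth of the hole in the fixed blue holder, a block 70 x 70 x 55 mm high (mouth 55 mm above the table); round hole 26 mm wide, 45 mm deep, mouth bevelled 5 mm: the rod stands loosely in it; x, y axes along the block's sides. The holder may stand on either side of the mill
- tensioner (a joint): angle of the arm about its upright pivot, rad: 0 at rest, grows as it is pushed away from the robot (anticlockwise from above), end stop 0.62. Spring: about 5 N at the red plate at 0, 9 N at 0.62. From 0.17 to 0.43 a brass tooth lifts a sprung pawl (up to 8 N more); from 0.45 the click is fully passed. Let go, the arm springs back to about 0.415 and rests on the pawl
- pivot (a point): point on the tensioner's pivot axis, 30 mm above the table; axes as the mill's
- tensioner_arm: tensioner arm. Origin on the pivot axis, 32 mm above the table; at joint 0 its axes are the mill's, the blue arm runs along its -y. Upright red push plate centred 100 mm from the pivot along -y, 12 mm thick (x), 50 mm wide (y), from 62 to 112 mm above the table: push its face towards the robot (-x), going round on the arc
- amber_bottle: bystander, brown glass bottle, 70 mm diameter, 150 mm high; origin under its centre
- white_jar: bystander, white plastic jar, 70 mm diameter, 80 mm high; origin under its centre
- beaker: bystander, glass beaker, 72 mm diameter, 90 mm high; origin under its centre
- spanner: bystander, steel spanner lying flat along its x, about 180 mm long
- spare_pulley: bystander, aluminium pulley, 60 mm diameter, 18 mm high; origin under its centre
Not all that is in view belongs to the job. Leave any green or orange look-alike of the part that bears holder_hole0 alone.

How it is judged:
By the outcome, as a careful person would: the job done as asked, in the order asked, and still so for the second after the job is handed in, while the arm keeps its last pose, push and grip.
It also fails if it takes over 72 s, if anything falls off the work surface, if the arm or the gripper's body presses on something with over 40 N, if the wrist force passes 120 N, or if a joint passes its speed limit or range.

## Working session

There is one attempt and no reset: what is moved stays moved. The work goes in short steps, Python scripts to look and compute and a shell command to move; the robot and the scene stay as the last step left them, time stands still between calls to the robot, and variables do not carry over. Pictures are saved under pics/ and viewed, at most 10 in all, crops included, and the job is handed in when it is done.

```bash
mkdir -p pics; ls
cat > h.py <<'E'
import numpy as np, cv2
from cell import manip
def load(n): return dict(np.load(f'{n}.npz'))
def snap(n,tag):
    c=manip.camera(n); np.savez(f'{tag}.npz',**{k:np.array(v) for k,v in c.items()})
    cv2.imwrite(f'pics/{tag}.png',c['color'][...,::-1]); return c
def ray(c,u,v):
    K=np.array(c['camera_matrix']);k=float(c['k1'])
    d=np.array([(u-K[0,2])/K[0,0],(v-K[1,2])/K[1,1]]);s=d.copy()
    for _ in range(20): s=d/(1+k*(s@s))
    T=np.array(c['T']);return T[:3,3],T[:3,:3]@np.array([s[0],s[1],1.])
def onplane(c,u,v,z):
    o,d=ray(c,u,v);return o+d*(z-o[2])/d[2]
def cloud(c):
    K=np.array(c['camera_matrix']);k=float(c['k1']);u,v=np.meshgrid(np.arange(640),np.arange(480))
    d=np.stack([(u-K[0,2])/K[0,0],(v-K[1,2])/K[1,1]],-1);s=d.copy()
    for _ in range(20): s=d/(1+k*(s**2).sum(-1,keepdims=True))
    z=c['range_z'][...,None];p=np.concatenate([s*z,z],-1);T=np.array(c['T'])
    return p@T[:3,:3].T+T[:3,3]
E
python3 - <<'E'
from h import *
for n in('top','scene'):
    c=snap(n,n+'0');print(n,c['T'],c['camera_matrix'],c['k1'])
s=manip.read_state();print(s)
E
```

```text
pics
top [[-1.42036240e-02 -9.87799805e-01  1.55079986e-01  4.01770188e+02]
 [-9.99768776e-01  1.15256972e-02 -1.81535888e-02  2.57853384e+01]
 [ 1.61447065e-02 -1.55301975e-01 -9.87735109e-01  1.20982064e+03]
 [ 0.00000000e+00  0.00000000e+00  0.00000000e+00  1.00000000e+00]] [[544.16371357   0.         304.64656254]
 [  0.         544.16371357 235.23550279]
 [  0.           0.           1.        ]] -0.08680880088389557
scene [[-5.34133573e-01  6.08383127e-01 -5.87001957e-01  1.28378563e+03]
 [ 8.45306037e-01  3.73983234e-01 -3.81568140e-01  4.61189617e+02]
 [-1.26107283e-02 -7.00004651e-01 -7.14026930e-01  9.45012121e+02]
 [ 0.00000000e+00  0.00000000e+00  0.00000000e+00  1.00000000e+00]] [[534.7199608    0.         317.3868245 ]
 [  0.         534.7199608  232.40222145]
 [  0.           0.           1.        ]] -0.10864312819676304
{'clock': 0.1, 'joints': array([ 1.13042295e+00,  3.00396615e-01,  1.52147152e+00,  9.31693062e-06,
        1.32070418e+00, -6.66236916e-02]), 'qd': array([ 0.00014522,  0.00016343, -0.00248102, -0.00021994, -0.00068336,
       -0.00078881]), 'effort': array([ 1.21415537e-04, -5.32639289e+01, -3.53286374e+01,  7.09256739e-02,
        2.34449934e-02, -3.78789139e-05]), 'eef_pos': array([200.72978384, 511.82912867, 204.97353344]), 'eef_rot': array([-3.14061576e+00, -7.42257499e-05,  2.76784062e+00]), 'wrist_force': array([ 0.05357777, -0.58286103, -1.12593198]), 'moment': array([-0.02090354, -0.02891749, -0.02653828]), 'finger_force': 0.0, 'finger_gap': 94.09566874027753}
```

View pics/top0.png

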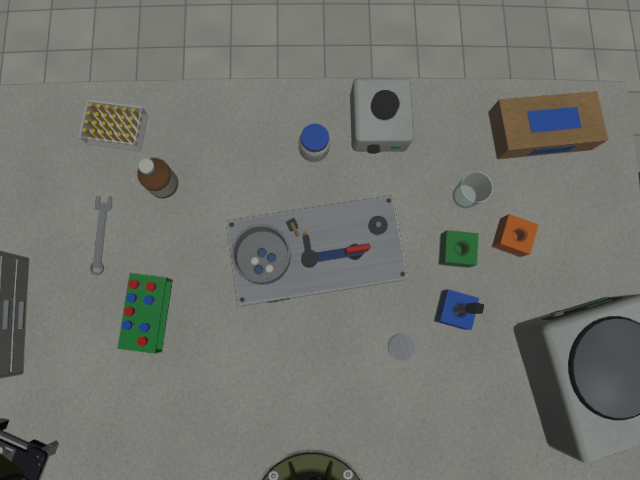

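View pics/scene0.png

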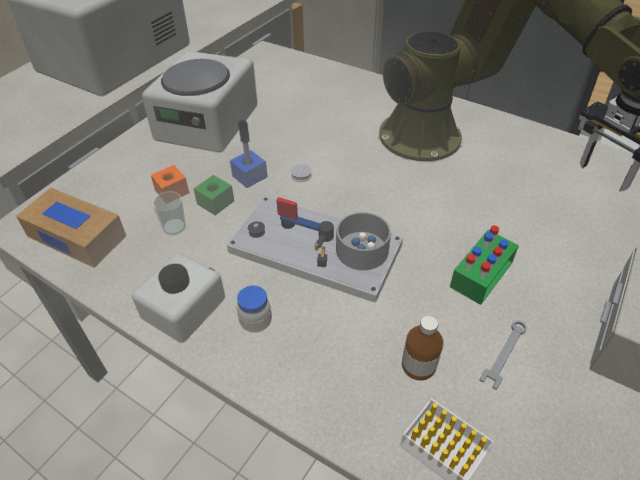

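Top view: pot at (262,255), red plate (358,248), tensioner pivot (309,258), blue holder (459,310) with the rod handle at (475,308); a big grey machine stands right of it (580,380). Scene view confirms this.

Run:
```python
from h import *
c=load('top0');P=cloud(c);hsv=cv2.cvtColor(c['color'],cv2.COLOR_RGB2HSV)
c2=load('scene0');P2=cloud(c2);hsv2=cv2.cvtColor(c2['color'],cv2.COLOR_RGB2HSV)
def win(m,x0,x1,y0,y1):
    w=np.zeros_like(m);w[y0:y1,x0:x1]=1;return m&(w>0)
def rect(pts):
    r=cv2.minAreaRect(pts[:,:2].astype(np.float32));return r
# holder top, both views
H,S,V=cv2.split(hsv);m=win((H>105)&(H<128)&(S>110),430,490,280,335)
p=P[m];t=p[(p[:,2]>47)&(p[:,2]<63)];print('holder top view',rect(t),t[:,2].mean(),len(t))
H2,S2,V2=cv2.split(hsv2);m2=win((H2>105)&(H2<128)&(S2>90),225,275,145,190)
p=P2[m2];t=p[(p[:,2]>47)&(p[:,2]<63)];print('holder scene',rect(t),np.median(t[:,2]) if len(t) else 0,len(t))
# handle top by cloud
for n,Pc,w in(('top',P,(440,500,285,335)),('scene',P2,(225,265,110,190))):
    q=Pc[w[2]:w[3],w[0]:w[1]].reshape(-1,3);
    k=q[(q[:,2]>172)&(q[:,2]<190)];print(n,'rodtop',len(k),rect(k) if len(k)>3 else'',k[:,2].mean() if len(k) else'')
    k=q[(q[:,2]>125)&(q[:,2]<172)];print(n,'handle',k.mean(0),k.min(0),k.max(0))
# deck
q=P[190:315,215:415].reshape(-1,3);t=q[(q[:,2]>25)&(q[:,2]<35)];print('deck',rect(t),len(t))
q=P2[190:300,220:410].reshape(-1,3);t=q[(q[:,2]>25)&(q[:,2]<35)];print('deck s',rect(t),len(t))
# pot rim
q=P[220:290,225:300].reshape(-1,3);t=q[(q[:,2]>107)&(q[:,2]<117)];print('rim',cv2.minEnclosingCircle(t[:,:2].astype(np.float32)),len(t),t[:,2].mean())
q=P2[205:275,325:400].reshape(-1,3);t=q[(q[:,2]>107)&(q[:,2]<117)];print('rim s',cv2.minEnclosingCircle(t[:,:2].astype(np.float32)),len(t))
# red
mr=win(((H<8)|(H>172))&(S>120),335,380,235,265);p=P[mr];print('red',p.mean(0),p.min(0),p.max(0),rect(p))
mr=win(((H2<8)|(H2>172))&(S2>120),265,310,190,225);p=P2[mr];print('red s',p.mean(0),p.min(0),p.max(0),rect(p))
# machine
q=P[285:470,510:640].reshape(-1,3);t=q[q[:,2]>60];print('machine',t.min(0),t.max(0))
for n,(x0,x1,y0,y1) in dict(jar=(295,335,118,165),box=(345,415,75,160),wood=(485,610,85,165),beaker=(450,495,165,210),mill_high=(215,415,190,310)).items():
    q=P[y0:y1,x0:x1].reshape(-1,3);t=q[q[:,2]>40];print(n,t.min(0).round(),t.max(0).round())
```

```text
holder top view ((419.717041015625, -322.2872314453125), (71.46611022949219, 70.00759887695312), 73.62913513183594) 55.784632477670705 839
holder scene ((421.6074523925781, -320.51422119140625), (71.74144744873047, 72.92994689941406), 73.4002685546875) 54.919764842800305 314
top rodtop 106 ((420.2682800292969, -321.8214111328125), (19.839183807373047, 19.03660011291504), 72.68155670166016) 180.2365981914849
top handle [ 419.20601575 -316.26798112  147.89305496] [ 409.78556449 -325.90658949  125.86351146] [ 431.03626994 -311.85943216  171.55318433]
scene rodtop 46 ((422.8975830078125, -320.1602478027344), (20.882457733154297, 17.73993682861328), 72.57257843017578) 177.75684542028122
scene handle [ 426.66886646 -317.83713073  148.86357614] [ 412.82861404 -332.60060565  126.17307276] [ 437.46183727 -310.28945117  171.08434258]
deck ((555.0296020507812, -20.690414428710938), (191.33128356933594, 377.2616882324219), 8.432310104370117) 9781
deck s ((561.2548217773438, -38.20404052734375), (340.4371337890625, 450.93756103515625), 32.28827667236328) 5918
rim ((538.807861328125, 96.5531921386
[... 203 characters left out ...]
5608525] [555.35669478 -78.03534371 117.51133035] ((547.285400390625, -102.1120834350586), (12.361771583557129, 48.465240478515625), 8.6524076461792)
red s [550.22266652 -99.77426684 110.89253523] [ 541.98792619 -124.45878479   76.58378856] [558.15088242 -77.51500199 115.37388606] ((548.98828125, -101.3169174194336), (12.88587760925293, 47.12492370605469), 8.968164443969727)
machine [ 117.79995635 -668.59421465   60.03323952] [ 439.18116493   25.78533841 1209.82064132]
jar [402. -53.  40.] [ 828.   26. 1210.]
box [ 402. -236.   40.] [ 931.   26. 1210.]
wood [ 402. -685.   40.] [ 907.   26. 1210.]
beaker [ 402. -400.   40.] [ 716.   26. 1210.]
mill_high [ 402. -176.   40.] [ 630.  156. 1210.]
```

```bash
python3 - <<'E'
from h import *
c=load('top0');P=cloud(c)
def rep(n,x0,x1,y0,y1):
    q=P[y0:y1,x0:x1][c['range_z'][y0:y1,x0:x1]>0].reshape(-1,3);t=q[q[:,2]>60];print(n,t.min(0).round(),t.max(0).round())
rep('machine',505,640,285,470);rep('green rack',110,180,265,360)
q=P[285:470,505:640][c['range_z'][285:470,505:640]>0];t=q[(q[:,2]>60)];print('near holder',t[t[:,1]>-460].max(0) if (t[:,1]>-460).any() else None, t[:,1].max())
E
python3 -m creep '0 0 -0.07 0 0 0.0472;0 0 -0.07 0 0 0.0472;0 0 -0.07 0 0 0.0472;0 0 -0.07 0 0 0.0472;0 0 -0.07 0 0 0.0472;0 0 -0.07 0 0 0.0472;0 0 -0.07 0 0 0.0472;0 0 -0.07 0 0 0.0472;0 0 -0.07 0 0 0.0472;0 0 -0.07 0 0 0.0472;0 0 0 0 0 0' 0.4
```

```text
machine [ 118. -669.   60.] [ 439. -451.  205.]
green rack [340. 299.  60.] [505. 398. 104.]
near holder [ 387.30203219 -450.83125885  169.76826972] -450.831258854934
clock: 1.48
eef_pos: [200.8, 512.0, 233.3]
eef_rot: [-3.142, 0.0, 1.286]
wrist_force: [0.2, 0.3, -0.5]
finger_gap: 56.3
finger_force: 0.0
```

```bash
python3 -m creep '-0.921 0.558 0 0 0 0;-0.921 0.558 0 0 0 0;-0.921 0.558 0 0 0 0;-0.921 0.558 0 0 0 0;-0.921 0.558 0 0 0 0;-0.921 0.558 0 0 0 0;-0.921 0.558 0 0 0 0;-0.921 0.558 0 0 0 0;-0.921 0.558 0 0 0 0;-0.921 0.558 0 0 0 0;-0.921 0.558 0 0 0 0;-0.921 0.558 0 0 0 0;-0.921 0.558 0 0 0 0;-0.921 0.558 0 0 0 0;-0.921 0.558 0 0 0 0;-0.921 0.558 0 0 0 0;-0.921 0.558 0 0 0 0;-0.921 0.558 0 0 0 0;-0.921 0.558 0 0 0 0;0 0 0 0 0 0'; python3 -m creep '0 0 0 0 0 0'
```

```text
clock: 3.98
eef_pos: [410.2, -280.9, 232.5]
eef_rot: [-3.14, -0.0, 1.286]
wrist_force: [-0.5, 0.7, -0.5]
finger_gap: 56.6
finger_force: 0.0
clock: 4.1
eef_pos: [410.1, -278.7, 233.1]
eef_rot: [-3.141, -0.0, 1.287]
wrist_force: [-0.7, -0.3, -0.0]
finger_gap: 56.5
finger_force: 0.0
```

```bash
python3 -m creep '-0.47 0.284 0 0 0 0;-0.47 0.284 0 0 0 0;0 0 0 0 0 0;0 0 0.3 0 0 0;0 0 0.3 0 0 0;0 0 0.3 0 0 0;0 0 0.3 0 0 0;0 0 0.3 0 0 0;0 0 0.3 0 0 0;0 0 0.3 0 0 0;0 0 0.3 0 0 0;0 0 0.275 0 0 0;0 0 0 0 0 0;0 0 0 0 0 0'; python3 -m creep '0 0 0 0 0 0;0 0 0 0 0 0;0 0 0 0 0 0;0 0 0 0 0 0;0 0 0 0 0 0;0 0 0 0 0 0' 1 40
```

```text
clock: 5.85
eef_pos: [421.7, -321.7, 126.8]
eef_rot: [3.141, 0.0, 1.285]
wrist_force: [-0.3, 0.4, -0.1]
finger_gap: 56.3
finger_force: 0.0
clock: 6.6
eef_pos: [421.5, -321.6, 126.5]
eef_rot: [3.142, 0.0, 1.285]
wrist_force: [-0.5, 0.9, 0.8]
finger_gap: 18.2
finger_force: 40.0
```

```bash
python3 -m creep '0 0 -0.2 0 0 0;0 0 -0.3 0 0 0;0 0 -0.4 0 0 0;0 0 -0.4 0 0 0;0 0 -0.4 0 0 0;0 0 -0.4 0 0 0;0 0 -0.4 0 0 0;0 0 -0.4 0 0 0;0 0 -0.3 0 0 0;0 0 -0.3 0 0 0;0 0 0 0 0 0;0 0 0 0 0 0'; python3 -m creep '0.35 0.02 0 0 0 0;0.6 0.04 0 0 0 0;0.751 0.046 0 0 0 0;0.751 0.046 0 0 0 0;0.751 0.046 0 0 0 0;0.751 0.046 0 0 0 0;0.751 0.046 0 0 0 0;0.751 0.046 0 0 0 0;0.751 0.046 0 0 0 0;0.751 0.046 0 0 0 0;0.751 0.046 0 0 0 0;0.751 0.046 0 0 0 0;0.751 0.046 0 0 0 0;0.751 0.046 0 0 0 0;0.751 0.046 0 0 0 0;0.55 0.035 0 0 0 0;0 0 0 0 0 0;0 0 0 0 0 0'
python3 - <<'E'
from h import *
a=snap('top','top1');b=snap('scene','scene1')
cv2.imwrite('pics/hov.png',np.hstack([cv2.resize(a['color'][180:330,200:350],(400,400)),cv2.resize(b['color'][90:290,290:490],(400,400))])[...,::-1])
E
```

```text
clock: 8.1
eef_pos: [421.4, -321.5, 265.9]
eef_rot: [-3.141, -0.0, 1.285]
wrist_force: [0.8, -0.2, -2.1]
finger_gap: 17.8
finger_force: 40.0
clock: 10.35
eef_pos: [575.0, 102.4, 266.4]
eef_rot: [-3.141, 0.0, 1.285]
wrist_force: [-0.6, -1.1, -0.6]
finger_gap: 17.7
finger_force: 40.0
```

View pics/hov.png

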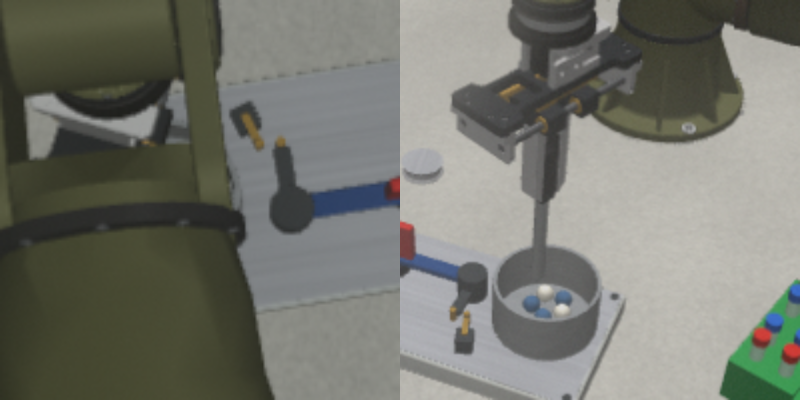

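The arm hides the pot from the top camera (left half). The scene crop shows the rod held upright over the pot, with its foot at (540,275) and all five balls below and nearer the camera. Next I lower it.

```bash
python3 -m creep '0 0 0.2 0 0 0;0 0 0.3 0 0 0;0 0 0.3 0 0 0;0 0 0.3 0 0 0;0 0 0.3 0 0 0;0 0 0.2 0 0 0;0 0 0.1 0 0 0;0 0 0 0 0 0'; python3 -m creep '0 0 0.1 0 0 0;0 0 0.1 0 0 0;0 0 0.1 0 0 0;0 0 0.1 0 0 0;0 0 0.1 0 0 0;0 0 0.1 0 0 0;0 0 0 0 0 0;0 0 0 0 0 0'
python3 - <<'E'
from h import *
b=snap('scene','scene2')
cv2.imwrite('pics/in.png',cv2.resize(b['color'][190:290,320:420],(600,600),interpolation=cv2.INTER_CUBIC)[...,::-1])
# stir rows: 32-gon, start polar angle .148, pre-shift 36->26
y=manip.read_state()['eef_rot'][2];R=np.array([[np.cos(y),np.sin(y)],[np.sin(y),-np.cos(y)]])
a=.148-np.arange(33)*2*np.pi/32; p=26*np.c_[np.cos(a),np.sin(a)]
print('in',(R@(p[0]*-10/26)/40).round(3)); print((np.diff(p,axis=0)@R.T/40).round(3).tolist())
E
```

```text
clock: 11.45
eef_pos: [575.2, 102.8, 198.4]
eef_rot: [-3.142, 0.0, 1.285]
wrist_force: [0.2, 0.3, 0.3]
finger_gap: 17.5
finger_force: 40.0
clock: 12.45
eef_pos: [575.2, 102.8, 174.6]
eef_rot: [3.141, -0.0, 1.285]
wrist_force: [0.2, 0.7, 0.1]
finger_gap: 17.9
finger_force: 40.0
in [-0.105 -0.227]
[[-0.12, 0.042], [-0.126, 0.018], [-0.127, -0.007], [-0.123, -0.032], [-0.115, -0.055], [-0.102, -0.077], [-0.085, -0.095], [-0.065, -0.11], [-0.042, -0.12], [-0.018, -0.126], [0.007, -0.127], [0.032, -0.123], [0.055, -0.115], [0.077, -0.102], [0.095, -0.085], [0.11, -0.065], [0.12, -0.042], [0.126, -0.018], [0.127, 0.007], [0.123, 0.032], [0.115, 0.055], [0.102, 0.077], [0.085, 0.095], [0.065, 0.11], [0.042, 0.12], [0.018, 0.126], [-0.007, 0.127], [-0.032, 0.123], [-0.055, 0.115], [-0.077, 0.102], [-0.095, 0.085], [-0.11, 0.065]]
```

View pics/in.png

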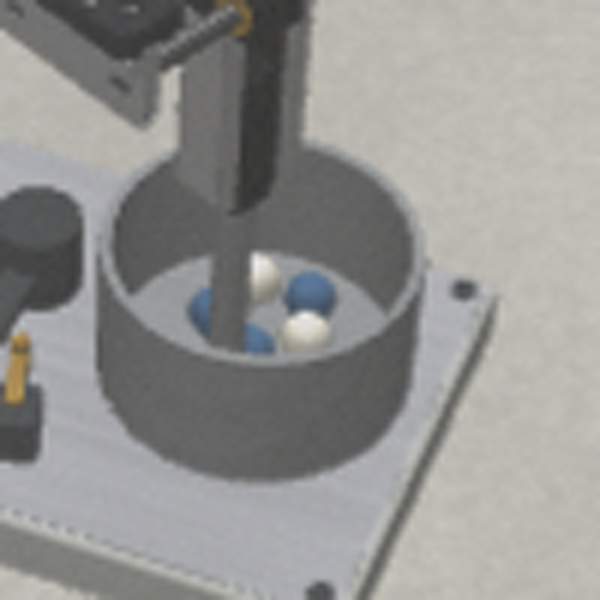

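The foot is inside the pot (240,345 in the crop) and clear of the heap; five balls are visible. Next: stir.

```bash
python3 -m creep '-0.052 -0.114 0 0 0 0;-0.052 -0.114 0 0 0 0;-0.12 0.042 0 0 0 0;-0.126 0.018 0 0 0 0;-0.127 -0.007 0 0 0 0;-0.123 -0.032 0 0 0 0;-0.115 -0.055 0 0 0 0;-0.102 -0.077 0 0 0 0;-0.085 -0.095 0 0 0 0;-0.065 -0.11 0 0 0 0'; python3 -m creep '-0.042 -0.12 0 0 0 0;-0.018 -0.126 0 0 0 0;0.007 -0.127 0 0 0 0;0.032 -0.123 0 0 0 0;0.055 -0.115 0 0 0 0;0.077 -0.102 0 0 0 0;0.095 -0.085 0 0 0 0;0.11 -0.065 0 0 0 0'
python3 - <<'E'
from h import *
b=snap('scene','scene3')
cv2.imwrite('pics/st.png',cv2.resize(b['color'][190:290,320:420],(500,500),interpolation=cv2.INTER_CUBIC)[...,::-1])
E
```

```text
clock: 13.75
eef_pos: [543.0, 71.8, 174.5]
eef_rot: [3.142, -0.0, 1.285]
wrist_force: [-0.2, 0.4, 0.0]
finger_gap: 17.9
finger_force: 40.0
clock: 14.75
eef_pos: [513.8, 94.1, 174.5]
eef_rot: [3.141, -0.0, 1.285]
wrist_force: [0.9, 0.1, -1.3]
finger_gap: 17.9
finger_force: 40.0
```

View pics/st.png

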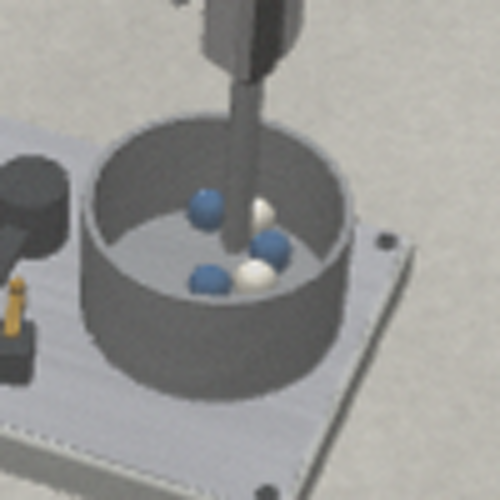

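Half a turn done: the rod is upright, its foot at (235,250) on the robot's side of the pot, and all five balls are inside. Continuing.

```bash
python3 -m creep '0.12 -0.042 0 0 0 0;0.126 -0.018 0 0 0 0;0.127 0.007 0 0 0 0;0.123 0.032 0 0 0 0;0.115 0.055 0 0 0 0;0.102 0.077 0 0 0 0;0.085 0.095 0 0 0 0;0.065 0.11 0 0 0 0;0.042 0.12 0 0 0 0;0.018 0.126 0 0 0 0;-0.007 0.127 0 0 0 0;-0.032 0.123 0 0 0 0;-0.055 0.115 0 0 0 0;-0.077 0.102 0 0 0 0;-0.095 0.085 0 0 0 0;-0.11 0.065 0 0 0 0'
python3 -m creep '-0.12 0.042 0 0 0 0;-0.126 0.018 0 0 0 0;-0.127 -0.007 0 0 0 0;-0.123 -0.032 0 0 0 0;-0.115 -0.055 0 0 0 0;-0.102 -0.077 0 0 0 0;-0.085 -0.095 0 0 0 0;-0.065 -0.11 0 0 0 0;-0.042 -0.12 0 0 0 0;-0.018 -0.126 0 0 0 0;0.007 -0.127 0 0 0 0;0.032 -0.123 0 0 0 0;0.055 -0.115 0 0 0 0;0.077 -0.102 0 0 0 0;0.095 -0.085 0 0 0 0;0.11 -0.065 0 0 0 0'
python3 -m creep '0.12 -0.042 0 0 0 0;0.126 -0.018 0 0 0 0;0.127 0.007 0 0 0 0;0.123 0.032 0 0 0 0;0.115 0.055 0 0 0 0;0.102 0.077 0 0 0 0;0.085 0.095 0 0 0 0;0.065 0.11 0 0 0 0;0.042 0.12 0 0 0 0;0.018 0.126 0 0 0 0;-0.007 0.127 0 0 0 0;-0.032 0.123 0 0 0 0;-0.055 0.115 0 0 0 0;-0.077 0.102 0 0 0 0;-0.095 0.085 0 0 0 0;-0.11 0.065 0 0 0 0;-0.12 0.042 0 0 0 0;0 0 0 0 0 0'
```

```text
clock: 16.8
eef_pos: [565.3, 101.0, 174.4]
eef_rot: [-3.142, 0.0, 1.285]
wrist_force: [0.3, 0.4, -0.9]
finger_gap: 18.0
finger_force: 40.0
clock: 18.8
eef_pos: [513.7, 94.1, 174.5]
eef_rot: [3.142, 0.0, 1.285]
wrist_force: [-0.1, -0.9, -1.2]
finger_gap: 17.6
finger_force: 40.0
clock: 21.05
eef_pos: [565.5, 96.0, 174.5]
eef_rot: [3.142, 0.0, 1.285]
wrist_force: [0.2, -0.3, -1.5]
finger_gap: 17.9
finger_force: 40.0
```

```bash
python3 -m creep '0 0 -0.1 0 0 0;0 0 -0.2 0 0 0;0 0 -0.3 0 0 0;0 0 -0.3 0 0 0;0 0 -0.3 0 0 0;0 0 -0.3 0 0 0;0 0 -0.3 0 0 0;0 0 -0.3 0 0 0;0 0 -0.2 0 0 0;0 0 0 0 0 0'; python3 -m creep '-0.4 -0.02 0 0 0 0;-0.63 -0.03 0 0 0 0;-0.75 -0.035 0 0 0 0;-0.75 -0.035 0 0 0 0;-0.75 -0.035 0 0 0 0;-0.75 -0.035 0 0 0 0;-0.75 -0.035 0 0 0 0;-0.75 -0.035 0 0 0 0;-0.75 -0.035 0 0 0 0;-0.75 -0.035 0 0 0 0;-0.75 -0.035 0 0 0 0;-0.75 -0.035 0 0 0 0;-0.75 -0.035 0 0 0 0;-0.75 -0.035 0 0 0 0;-0.6 -0.03 0 0 0 0;-0.4 -0.02 0 0 0 0;0 0 0 0 0 0;0 0 0 0 0 0'
python3 - <<'E'
from h import *
a=snap('scene','s4');t=snap('top','t4')
cv2.imwrite('pics/ret.png',np.hstack([cv2.resize(a['color'][60:290,200:430],(400,400)),cv2.resize(t['color'][200:300,210:310],(400,400))])[...,::-1])
E
```

```text
clock: 22.3
eef_pos: [565.7, 96.3, 266.9]
eef_rot: [3.141, -0.0, 1.285]
wrist_force: [-0.9, 0.0, -2.1]
finger_gap: 17.9
finger_force: 40.0
clock: 24.55
eef_pos: [421.2, -320.6, 266.4]
eef_rot: [-3.142, -0.0, 1.285]
wrist_force: [-0.2, -0.6, -1.0]
finger_gap: 17.9
finger_force: 40.0
```

View pics/ret.png

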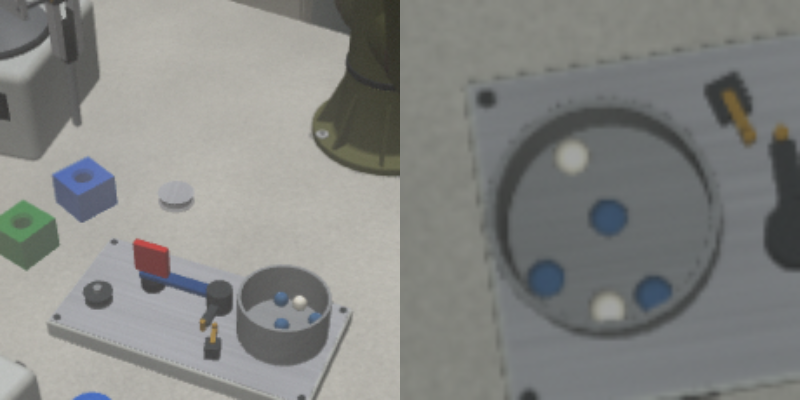

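The right half shows all five balls in the pot. The left half shows the rod upright above the empty blue hole at (85,175). Next: lower it.

```bash
python3 -m creep '-0.024 0.007 0.2 0 0 0;0 0 0.4 0 0 0;0 0 0.5 0 0 0;0 0 0.4 0 0 0;0 0 0.2 0 0 0;0 0 0.2 0 0 0;0 0 0.2 0 0 0;0 0 0.2 0 0 0;0 0 0.2 0 0 0;0 0 0 0 0 0'; python3 -m creep '0 0 0.2 0 0 0;0 0 0.2 0 0 0;0 0 0.2 0 0 0;0 0 0.2 0 0 0;0 0 0.1 0 0 0;0 0 0.05 0 0 0;0 0 0 0 0 0;0 0 0 0 0 0'
```

```text
clock: 25.9
eef_pos: [421.0, -322.0, 165.8]
eef_rot: [-3.141, -0.0, 1.285]
wrist_force: [-0.6, 0.8, -1.3]
finger_gap: 18.1
finger_force: 40.0
clock: 26.9
eef_pos: [421.2, -322.2, 128.7]
eef_rot: [3.141, 0.0, 1.285]
wrist_force: [0.1, 0.1, -1.2]
finger_gap: 18.0
finger_force: 40.0
```

```bash
python3 -m creep '0 0 0.04 0 0 0;0 0 0 0 0 0'; python3 -m creep '0 0 0 0 0 0;0 0 0 0 0 0;0 0 0 0 0 0;0 0 0 0 0 0;0 0 0 0 0 0;0 0 -0.2 0 0 0;0 0 -0.4 0 0 0;0 0 -0.4 0 0 0;0 0 -0.4 0 0 0;0 0 -0.4 0 0 0;0 0 -0.4 0 0 0;0 0 -0.4 0 0 0;0 0 0 0 0 0' 0.4
python3 - <<'E'
from h import *
a=snap('scene','s5')
cv2.imwrite('pics/rel.png',cv2.resize(a['color'][60:220,180:340],(500,500))[...,::-1])
# push plan
th=.148;Rm=lambda a:np.array([[np.cos(a),-np.sin(a)],[np.sin(a),np.cos(a)]])
plate=np.array([548.1,-101.8]);piv=plate+100*Rm(th)@[0,1.];print('pivot',piv)
E
```

```text
clock: 27.15
eef_pos: [421.1, -322.1, 126.8]
eef_rot: [-3.142, -0.0, 1.285]
wrist_force: [0.7, -0.5, -0.2]
finger_gap: 18.0
finger_force: 40.0
clock: 28.78
eef_pos: [421.5, -322.4, 232.1]
eef_rot: [3.14, 0.001, 1.285]
wrist_force: [-0.1, 0.4, -0.2]
finger_gap: 56.4
finger_force: 0.0
pivot [533.35397072  -2.89320235]
```

View pics/rel.png

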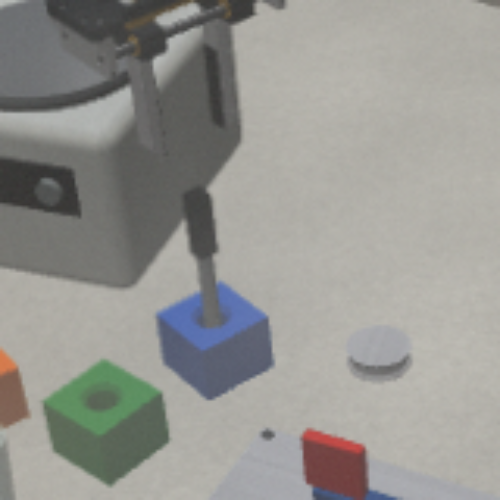

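The rod stands in the blue holder, released and leaning loosely (about (205,260) in the crop). Next: the tensioner.

```bash
python3 -m creep '0 0 0 0 0 0.04525;0 0 0 0 0 0.04525;0 0 0 0 0 0.04525;0 0 0 0 0 0.04525;0 0 0 0 0 0.04525;0 0 0 0 0 0.04525;0 0 0 0 0 0.04525;0 0 0 0 0 0.04525;0 0 0 0 0 0;0.368 -0.624 0 0 0 0;0.368 -0.624 0 0 0 0;0.368 -0.624 0 0 0 0;0.368 -0.624 0 0 0 0;0.368 -0.624 0 0 0 0;0.368 -0.624 0 0 0 0;0.368 -0.624 0 0 0 0;0.368 -0.624 0 0 0 0;0 0 0 0 0 0;0 0 0 0 0 0' 1 40
```

```text
clock: 31.2
eef_pos: [508.0, -107.7, 230.6]
eef_rot: [-3.142, 0.001, 0.149]
wrist_force: [0.0, -0.2, -0.4]
finger_gap: 0.4
finger_force: 0.0
```

```bash
python3 -m creep '0 0 0.3 0 0 0;0 0 0.5 0 0 0;0 0 0.5 0 0 0;0 0 0.5 0 0 0;0 0 0.5 0 0 0;0 0 0.5 0 0 0;0 0 0.5 0 0 0;0 0 0.37 0 0 0;0 0 0.2 0 0 0;0 0 0 0 0 0;0 0 0 0 0 0'; python3 -m creep '0.1 0 0 0 0 0;0.1 0 0 0 0 0;0.1 0 0 0 0 0;0.1 0 0 0 0 0;0.1 0 0 0 0 0;0.05 0 0 0 0 0;0 0 0 0 0 0'; python3 -m creep '0.05 0 0 0 0 0;0 0 0 0 0 0';python3 -m creep '0.05 0 0 0 0 0;0 0 0 0 0 0'
```

```text
clock: 32.58
eef_pos: [508.5, -107.4, 76.6]
eef_rot: [3.141, -0.001, 0.148]
wrist_force: [0.2, 0.2, -0.2]
finger_gap: 0.7
finger_force: 0.0
clock: 33.45
eef_pos: [530.0, -104.0, 76.0]
eef_rot: [-3.142, 0.0, 0.148]
wrist_force: [0.7, 0.9, 0.3]
finger_gap: 0.3
finger_force: 0.0
clock: 33.7
eef_pos: [532.0, -103.7, 76.1]
eef_rot: [3.142, -0.0, 0.148]
wrist_force: [0.5, -0.6, 1.1]
finger_gap: 0.7
finger_force: 0.0
clock: 33.95
eef_pos: [534.1, -103.4, 76.1]
eef_rot: [3.142, -0.0, 0.148]
wrist_force: [0.1, -1.0, 0.7]
finger_gap: 0.4
finger_force: 0.0
```

```bash
python3 -m creep '0.03 0 0 0 0 0;0 0 0 0 0 0'; python3 -m creep '0.03 0 0 0 0 0;0 0 0 0 0 0';python3 -m creep '0.03 0 0 0 0 0;0 0 0 0 0 0'
```

```text
clock: 34.2
eef_pos: [534.7, -103.4, 76.0]
eef_rot: [-3.141, 0.001, 0.148]
wrist_force: [-5.7, -1.0, 3.2]
finger_gap: 0.6
finger_force: 2.6
clock: 34.45
eef_pos: [535.9, -103.2, 76.0]
eef_rot: [-3.142, 0.001, 0.148]
wrist_force: [-6.3, -1.8, 2.1]
finger_gap: 0.3
finger_force: 2.8
clock: 34.7
eef_pos: [537.0, -103.1, 76.0]
eef_rot: [3.142, 0.001, 0.148]
wrist_force: [-6.0, -2.7, 2.9]
finger_gap: 0.8
finger_force: 2.9
```

```bash
python3 -m creep '0.0665 0.0084 0 0 0 -0.00844;0.0665 0.0084 0 0 0 -0.00844;0.0665 0.0084 0 0 0 -0.00844;0.0665 0.0084 0 0 0 -0.00844;0.0665 0.0084 0 0 0 -0.00844;0.0665 0.0084 0 0 0 -0.00844;0.0665 0.0084 0 0 0 -0.00844;0.0665 0.0084 0 0 0 -0.00844;0.0665 0.0084 0 0 0 -0.00844;0.0665 0.0084 0 0 0 -0.00844'; python3 -m creep '0.0665 0.0084 0 0 0 -0.00844;0.0665 0.0084 0 0 0 -0.00844;0.0665 0.0084 0 0 0 -0.00844;0.0665 0.0084 0 0 0 -0.00844;0.0665 0.0084 0 0 0 -0.00844;0.0665 0.0084 0 0 0 -0.00844;0.0665 0.0084 0 0 0 -0.00844;0.0665 0.0084 0 0 0 -0.00844;0.0665 0.0084 0 0 0 -0.00844;0.0665 0.0084 0 0 0 -0.00844;0 0 0 0 0 0;0 0 0 0 0 0'
python3 - <<'E'
from h import *
a=snap('scene','s6');t=snap('top','t6');s=manip.read_state()
p=s['eef_pos'][:2];y=s['eef_rot'][2];piv=np.array([533.4,-2.9]);r=p-piv
print('phi from yaw',y-.148,'phi from pos',np.arctan2(r[1],r[0])+np.pi/2+np.arcsin(14/np.hypot(*r))-.148,np.hypot(*r))
for n,c in(('s',a),('t',t)):
    P=cloud(c);H,S,V=cv2.split(cv2.cvtColor(c['color'],cv2.COLOR_RGB2HSV));m=((H<8)|(H>172))&(S>120);q=P[m];q=q[(abs(q[:,0]-575)<60)&(abs(q[:,1]+80)<60)&(q[:,2]>106)]
    print(n,len(q),q.mean(0),cv2.minAreaRect(q[:,:2].astype(np.float32)))
cv2.imwrite('pics/push.png',np.hstack([cv2.resize(a['color'][150:290,220:360],(400,400)),cv2.resize(a['color'][170:270,310:410],(400,400))])[...,::-1])
E
```

```text
clock: 35.95
eef_pos: [557.8, -101.9, 75.6]
eef_rot: [-3.138, 0.016, 0.412]
wrist_force: [-62.0, -23.3, 31.7]
finger_gap: 0.3
finger_force: 33.7
clock: 37.45
eef_pos: [587.6, -89.5, 75.6]
eef_rot: [-3.141, 0.003, 0.678]
wrist_force: [-6.8, -6.7, 1.4]
finger_gap: 0.2
finger_force: 4.8
phi from yaw 0.5298161161507885 phi from pos 0.5490447067046893 102.13512809942074
s 77 [600.51360125 -77.98622428 111.238218  ] ((600.2903442382812, -78.48370361328125), (15.481541633605957, 47.461143493652344), 41.1142692565918)
t 0 [nan nan nan] ((0.0, 0.0), (0.0, 0.0), 0.0)<stdin>:7: RuntimeWarning: Mean of empty slice.
  ret = um.true_divide(
```

View pics/push.png

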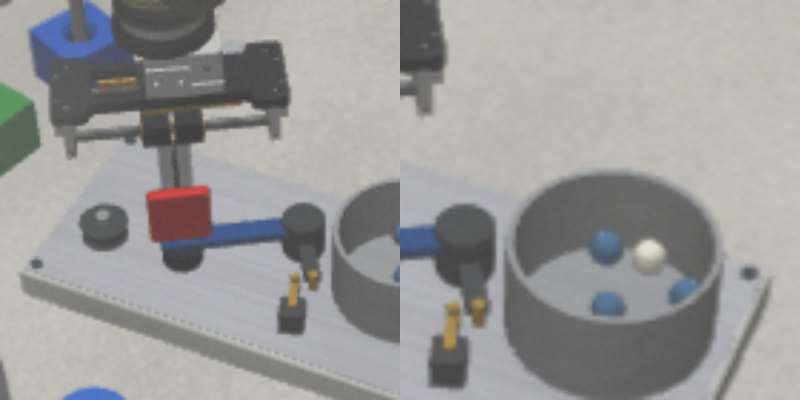

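The plate is held at about 0.55 rad with a force of about 9.6 N, matching the spring alone. That is past the 0.45 click and short of the 0.62 stop. The picture shows the tooth past the pawl (480,310 against 452,310 in the right crop) and the fingers behind the red plate at (180,215). Handing in.

```bash
python3 -c "
from cell import manip
print(manip.sign_off())"
```

```text
the job is handed in; nothing more can be done
None
```

I stirred the balls two full clockwise turns, put the rod back in its blue holder and let go of it, and handed the job in at about 37 s with the gripper holding the tensioner at about 0.55 rad. All five balls were in the pot after the stir. The wrist force read about 70 N while the tooth was lifting the pawl, under the 120 N limit, and had dropped to about 10 N in the final hold.

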